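Pack the repaired radio boards into the transit case and latch it

ROBOT

A 7-joint arm with a two-finger parallel gripper is mounted at the origin on the work surface. World frame = base frame: x ahead of the robot, y to its left, z up, the work surface at z = 0. Lengths are in m, angles in rad, forces in N, time in s.
With the tool pointing down it reaches from about 0.35 to 0.9 m from the base axis. Payload 8.1 kg.
Tool frame: the origin (TCP) lies midway between the tips of the shut fingers; the grasp point (between the pads) lies 19 mm behind it; z points along the fingers, y is the line along which they close (so a half turn about z gives the same grasp; the last joint's range is limited). The gripper opens to 92 mm and grips with 3 to 60 N. Pads are 19 mm wide; open, the fingers measure 130 mm over their backs; the gripper's body (75 mm by 190 mm) begins 47 mm behind the grasp point.
Start: joints at [-1.318, 0.434, 0.025, 1.573, -0.012, 1.134, -0.075], TCP at [0.218, 0.586, 0.227] pointing down, gripper open.
Joint ranges: [-2.62, 2.62], [-0.44, 2.09], [-1.27, 1.32], [0.08, 2.57], [-1.32, 4.46], [0.12, 2], [-2.74, 2.74]. Speed limits (rad/s): [2.22, 2.22, 3.01, 3.01, 3.14, 3.14, 3.14].

INTERFACE

Orientations are given as a unit quaternion [x, y, z, w].
In Python, from rig import bot gives the robot as it stands.
- The arm moves only by the tool jog_arm, never from a script. Its argument "rows" is a list that holds one entry, the list of rows, each a list of 7 numbers: the finger opening in mm, from 0 to 91.8, then the shift along the tool's x, y, z in mm, then the turn, a rotation vector about the tool's x, y, z in degrees. A call has 1 to 8 rows; each row shifts and turns the commanded pose from where the row before left it, along the tool's axes as they then stand; what a row does not reach is not made up. A row lasts 1/10 s, in which the tool goes at most 50 mm and 8.59 degrees, less where a joint would pass 70% of its speed; a pose out of reach is approached as far as the arm can. A call with a gripper value outside its range is refused whole. The fingers move at their own pace and stop on an object; the grip force is fixed at half the most. Time passes only in rows, so rows that do not move let the fingers close. It gives the time, the measured TCP pose, the force, the opening and the grip force at its end, in the units of the state.
- bot.state(): the state, without advancing time (a new reading comes with each control period).
- bot.capture(name): name is "scene" or "top"; returns a dict with "color" (400x640x3 uint8, red, green, blue), "K" (3x3 intrinsics, pixels), "rvec" (rotation vector, rad) and "tvec" (3), from world to camera coordinates, as OpenCV has them. Camera axes: x right, y down, z forward; pixel columns grow to the right and rows downward; lengths in m; the calibration is good to about 2 mm. A picture is of the moment at which its call begins. There is no depth.
- bot.hand_in(): hands the job in; it is judged then, once.
The state is a dict: "clock": time; "joint_positions": joint angles; "qd": joint speeds; "joint_efforts": joint torques, N m; "ee_pos": TCP position; "tool_rot": TCP orientation; "contact_force": force on the tool from outside, world axes, zero at the start; "wrist_torque": the same for the moment, N m; "opening": finger opening in m; "finger_force": force on a finger pad.
Only numpy, scipy, OpenCV 4.12 (cv2) and the standard library are available. Lean on these libraries where they do the work, as an engineer would, in place of code of your own. Each camera call takes 0.05 s, during which the arm holds its last target. There are 200 camera calls.

TASK

Pack the transit case: lift every circuit board straight up out of the bench rack and slide it, upright, fully down into a free slot of the case, and put every small parts box flat in the case's pocket, squarely one on top of the other if there are two. When everything is in, shut the hinged lid all the way down and turn both turnbuttons fully across it. Do not let a board topple, and leave the multimeter, the bottle and the screwdriver where they are.

Things in the scene. Friction and masses are not known exactly. Their poses are not given: they have to be found in the camera images.
- case: Transit case fixed to the bench, 242 (x) x 140 (y) x 100 mm high, 6 mm walls and floor. Origin: centre of its underside; z up, x along its length, away from the robot. Lid hinge on the -y side; turnbuttons on brackets (to y = 104 mm, 108 high) on the +y side. Inside from -x to +x: three board slots, a divider 80 mm high (x = 27 mm), a pocket for boxes. Inner width (y) 128 mm.
- slot0 (a point): Nearest board slot, its middle on the case floor (case x = -83 mm, 6 mm above the bench). A board stands in it with its width along case y. Guides at both ends (outer 10 mm of the inner width): 6 mm gap up to 66 mm above the bench, flaring to 18 mm at 74 mm. A seated board rests on the floor, its bar's top 2 mm below the rim.
- slot1 (a point): Middle board slot, as slot0 (case x = -45 mm).
- slot2 (a point): Farthest board slot, as slot0 (case x = -7 mm).
- pocket (a point): Middle of the pocket's floor at the case's far end (case x = 72 mm, 40 mm above the bench). It holds one column of boxes, 76 mm side along case x: 86 mm (x) by 66 mm (y) between four corner guides 90 mm above the bench. Between the guides at the two long walls are finger gaps 50 mm (x) by 31 mm (y). Two stacked boxes fit under the lid.
- hinge_mid (a point): Middle of the lid's hinge axis (along case x), at case y = -70 mm, 104 mm above the bench.
- lid (a joint): Case lid, plate 242 x 140 x 8 mm, hinged at hinge_mid: 0 = shut, 1.57 = upright, 1.9 = stop, leaning back. Starts open. Friction hinge (0.3 N m): it stays where it is left and must be pushed all the way down, with 2 to 5 N at the free edge.
- lid_tab (a point): Middle of the steel pull tab at the middle of the lid's free edge, 146 mm from the hinge axis. The tab is 50 mm long (case x), 6 thick and stands 13 mm out from the edge.
- button_near (a joint): Turnbutton at the near end of the case's +y side. 0 = bar square across the lid (secured, at its stop), 1.57 = along the lid's edge (clear), stop at 1.9. From above it closes counterclockwise. Friction 0.03 N m, stays where left. The bar passes 4 mm over a fully shut lid; a lid not down blocks it.
- button_far (a joint): Turnbutton at the far end of the case's +y side. 0 = bar square across the lid (secured, at its stop), 1.57 = along the lid's edge (clear), stop at 1.9. From above it closes clockwise. Friction 0.03 N m, stays where left. The bar passes 4 mm over a fully shut lid; a lid not down blocks it.
- wing_near (a point): Top of the finger wing of the nearer turnbutton, on its upright pivot (case x = -75, y = 89 mm; 142 mm above the bench). Wing: black fin 32 mm long (its y), 9 thick (x), 23 tall, on a steel bar 14 mm wide, 7 thick, that reaches 39 mm from the pivot to the point's -y and 15 mm to +y. Pinch the wing from above and turn.
- wing_far (a point): Top of the finger wing of the farther turnbutton, on its upright pivot (case x = 75, y = 89 mm; 142 mm above the bench). Wing: black fin 32 mm long (its y), 9 thick (x), 23 tall, on a steel bar 14 mm wide, 7 thick, that reaches 39 mm from the pivot to the point's -y and 15 mm to +y. Pinch the wing from above and turn.
- rack: Slotted aluminium bench rack fixed to the bench: base 200 (x) x 150 (y) x 6 mm, side walls 56 mm high with 4 pairs of guides at x = -60, -20, 20, 60 mm (5 mm gap, 56 mm high). A board stands in a slot on the base, 6 mm above the bench, its axes along the rack's, and comes out straight up. Origin: centre of its underside; z up.
- board0: Radio board standing on edge in the rack (2 or 3 of 4 are there, all alike): green plate 120 (its y) x 3 (x) x 74 mm tall, parts on its faces (within 10 mm of the plate, none in the outer 10 mm at either side); in the middle of the top edge an aluminium grip bar 50 mm long (y), 10 thick (x), from 72 to 92 mm above the bottom edge. 110 g. Origin: middle of the bottom edge; z up.
- board1: Radio board standing on edge in the rack (2 or 3 of 4 are there, all alike): green plate 120 (its y) x 3 (x) x 74 mm tall, parts on its faces (within 10 mm of the plate, none in the outer 10 mm at either side); in the middle of the top edge an aluminium grip bar 50 mm long (y), 10 thick (x), from 72 to 92 mm above the bottom edge. 110 g. Origin: middle of the bottom edge; z up.
- board2: Radio board standing on edge in the rack (2 or 3 of 4 are there, all alike): green plate 120 (its y) x 3 (x) x 74 mm tall, parts on its faces (within 10 mm of the plate, none in the outer 10 mm at either side); in the middle of the top edge an aluminium grip bar 50 mm long (y), 10 thick (x), from 72 to 92 mm above the bottom edge. 110 g. Origin: middle of the bottom edge; z up.
- board3: Radio board standing on edge in the rack (2 or 3 of 4 are there, all alike): green plate 120 (its y) x 3 (x) x 74 mm tall, parts on its faces (within 10 mm of the plate, none in the outer 10 mm at either side); in the middle of the top edge an aluminium grip bar 50 mm long (y), 10 thick (x), from 72 to 92 mm above the bottom edge. 110 g. Origin: middle of the bottom edge; z up.
- box0: Closed flat parts box of pale plastic, 76 (its x) x 56 (y) x 26 mm, about 140 g, lying on the bench (1 or 2 are there, alike). Grip it across its 56 mm width. Origin: centre of its underside; z up.
- box1: Closed flat parts box of pale plastic, 76 (its x) x 56 (y) x 26 mm, about 140 g, lying on the bench (1 or 2 are there, alike). Grip it across its 56 mm width. Origin: centre of its underside; z up.
- meter: Bystander: hand multimeter lying on the bench beyond the work, 150 x 78 x 45 mm. Origin: centre of its underside.
- flux_bottle: Bystander: small white bottle with a black cap, 44 mm across, 105 mm tall, standing on the robot's side of the parts boxes. Origin: centre of its underside.
- screwdriver: Bystander: screwdriver, 150 mm long, lying on the bench near the robot. Origin: in its middle, at bench level.

How it is judged:
On the way, in this order (a step that is already met when the one before it is completed fails the run):
1. every board stands fully down in a slot of the case and every parts box lies in the pocket ((x of board0 in the frame of slot0 between -0.008 and 0.008 m or x of board0 in the frame of slot1 between -0.008 and 0.008 m or x of board0 in the frame of slot2 between -0.008 and 0.008 m) and y of board0 in the frame of slot0 between -0.012 and 0.012 m and z of each of board0, board1, board2, board3 in the frame of slot0 below 0.005 m and angle between each of board0, board1, board2, board3, box0, box1's own z axis and vertical below 0.12 rad and (x of board1 in the frame of slot0 between -0.008 and 0.008 m or x of board1 in the frame of slot1 between -0.008 and 0.008 m or x of board1 in the frame of slot2 between -0.008 and 0.008 m) and y of board1 in the frame of slot0 between -0.012 and 0.012 m and (x of board2 in the frame of slot0 between -0.008 and 0.008 m or x of board2 in the frame of slot1 between -0.008 and 0.008 m or x of board2 in the frame of slot2 between -0.008 and 0.008 m) and y of board2 in the frame of slot0 between -0.012 and 0.012 m and (x of board3 in the frame of slot0 between -0.008 and 0.008 m or x of board3 in the frame of slot1 between -0.008 and 0.008 m or x of board3 in the frame of slot2 between -0.008 and 0.008 m) and y of board3 in the frame of slot0 between -0.012 and 0.012 m and x of box0 in the frame of pocket between -0.01 and 0.01 m and y of box0 in the frame of pocket between -0.01 and 0.01 m and z of box0 in the frame of pocket between -0.004 and 0.031 m and x of box1 in the frame of pocket between -0.01 and 0.01 m and y of box1 in the frame of pocket between -0.01 and 0.01 m and z of box1 in the frame of pocket between -0.004 and 0.031 m), for 0.2 s.
2. then the lid is shut all the way (value of joint lid below 0.035 rad), for 0.2 s.
3. then both turnbuttons are turned across the lid (value of joint each of button_near, button_far below 0.15 rad), for 0.2 s.
At the end, for the whole second after the job is handed in: Boards upright in slots: bottom within 5 mm of the floor, 8 mm of the slot along and 12 mm across the case. Boxes flat in the pocket within 10 mm of its middle, on its floor or on the other box. Lid under 0.035 rad, turnbuttons under 0.15 rad. Tilts under 0.12 rad (all of step 1 and all of step 3 and value of joint lid below 0.035 rad); the robot touches nothing.
It fails at once if a board topples (leans more than 1 rad) (angle between any of board0, board1, board2, board3's own z axis and vertical above 1 rad).
It fails at once if the multimeter, the bottle or the screwdriver is moved more than 4 cm (distance of any of meter, flux_bottle, screwdriver from where it was at the start of the episode above 0.04 m).
Of board0, board1, board2, board3 only 2 to 3 are there at a start; the rules pass over those that are not, and their reading is None.
Of box0, box1 only 1 to 2 are there at a start; the rules pass over those that are not, and their reading is None.
At some moment in a run one of box0, box1 may be knocked a few centimetres aside while the robot is not near it.
It also fails if it takes over 210 s, if anything falls off the work surface, if the arm or the gripper's body presses on something with over 40 N, if the wrist force passes 120 N, or if a joint passes its speed limit or range.

## Working session

There is one attempt and no reset: what is moved stays moved. The work goes in short steps, Python scripts to look and compute and a tool call to move; the robot and the scene stay as the last step left them, time stands still between calls to the robot, and variables do not carry over. Pictures are saved under pics/ and viewed, at most 14 in all, crops included, and the job is handed in when it is done.

Besides the shell and the picture viewer there is one more tool, called after "Call:" as name(argument=value, ...), one argument or row to a line, values as JSON. jog_arm: Moves the arm, as the interface text tells. Its arguments: {"type":"object","properties":{"rows":{"type":"array","items":{"type":"array","items":{"type":"array","items":{"type":"number"}}}}},"required":["rows"]}

```bash
ls; mkdir -p pics; python3 - <<'E'
from rig import bot
import cv2
for n in("scene","top"):
    c=bot.capture(n); cv2.imwrite(f"pics/{n}0.png",c["color"][:,:,::-1]); print(c["K"],c["rvec"],c["tvec"])
s=bot.state(); print(s)
E
```

```text
pics
[[365.78697764   0.         319.86089838]
 [  0.         365.78697764 200.53464062]
 [  0.           0.           1.        ]] [ 1.8565968   2.01318732 -0.53625726] [ 0.0441351  -0.4051098   1.22389195]
[[438.06950018   0.         316.85768312]
 [  0.         438.06950018 202.16193951]
 [  0.           0.           1.        ]] [ 2.16944713 -2.14457857  0.13068261] [-0.0037623   0.56142701  1.2338567 ]
{'clock': 0.1, 'joint_positions': array([-1.31759941,  0.43517982,  0.02499625,  1.5740146 , -0.01162406,
        1.13402248, -0.07507954]), 'qd': array([-0.00036159, -0.00200212,  0.00138471, -0.00342186, -0.00157403,
       -0.00057922, -0.00062839]), 'joint_efforts': array([ 2.91521043e-03, -6.69137120e+01,  9.87605229e-01, -3.15143645e+01,
       -6.05605566e-02,  3.74252989e-02,  5.94508106e-05]), 'ee_pos': array([0.21760148, 0.58539037, 0.22600397]), 'tool_rot': array([ 1.77000810e-01,  9.84210428e-01, -7.36072494e-04, -7.02629965e-05]), 'contact_force': array([ 0.18454344, -0.58579295,  0.30569762]), 'wrist_torque': array([-0.02415986,  0.04747338, -0.04143548]), 'finger_force': 0.0, 'opening': 0.09197289391628864}
```

View pics/scene0.png

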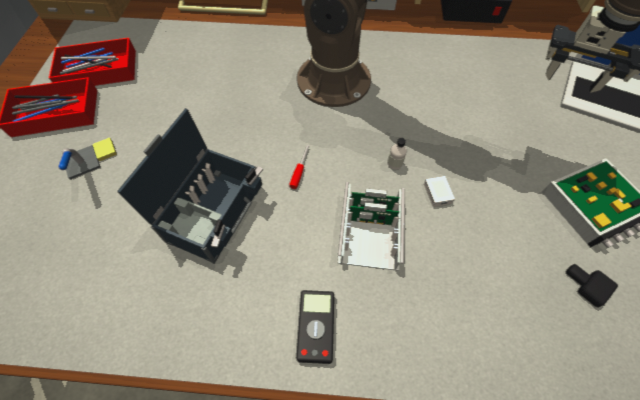

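View pics/top0.png

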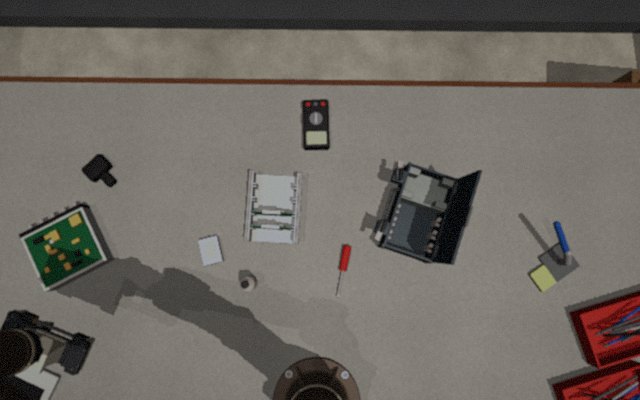

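The views show the rack with 2 boards (top px ~272,215), one box (top px 210,250), the case at top px ~(420,210) with its lid open, and the bottle at 247,283. I'll enlarge these areas.

```bash
cat > h.py <<'E'
import cv2, numpy as np
from rig import bot
def cap(n):
    c=bot.capture(n); c["R"]=cv2.Rodrigues(np.array(c["rvec"],float))[0]; c["t"]=np.array(c["tvec"],float).ravel(); return c
def ray(c,uv):
    uv=np.atleast_2d(uv).astype(float)
    d=np.c_[uv,np.ones(len(uv))]@np.linalg.inv(c["K"]).T@c["R"]; return -c["R"].T@c["t"],d
def plane(c,uv,z):
    o,d=ray(c,uv); return o+d*((z-o[2])/d[:,2])[:,None]
def proj(c,P):
    p=(np.atleast_2d(P)@c["R"].T+c["t"])@c["K"].T; return p[:,:2]/p[:,2:]
def tri(cs,uvs):
    A=np.zeros((3,3));b=np.zeros(3)
    for c,uv in zip(cs,uvs):
        o,d=ray(c,uv);d=d[0]/np.linalg.norm(d[0]);M=np.eye(3)-np.outer(d,d);A+=M;b+=M@o
    return np.linalg.solve(A,b)
def crop(c,x,y,w,h,s,f):
    cv2.imwrite(f,cv2.resize(c["color"][y:y+h,x:x+w,::-1],None,fx=s,fy=s,interpolation=cv2.INTER_CUBIC))
E
python3 - <<'E'
from h import *
t=cap("top");s=cap("scene")
a=cv2.resize(t["color"][155:275,365:490],None,fx=3.2*2,fy=3.2*2,interpolation=cv2.INTER_CUBIC)
a=cv2.resize(t["color"][150:275,365:490],(600,600),interpolation=cv2.INTER_CUBIC);cv2.imwrite("pics/ct.png",a[:,:,::-1])
crop(s,110,100,160,165,3.6,"pics/cs.png")
crop(t,190,160,120,140,4.2,"pics/rt.png")
for c in (t,s): print(-c["R"].T@c["t"])
E
```

```text
[ 4.05902431e-01 -6.22633396e-04  1.29339075e+00]
[0.960804   0.03344538 0.86006421]
```

View pics/ct.png

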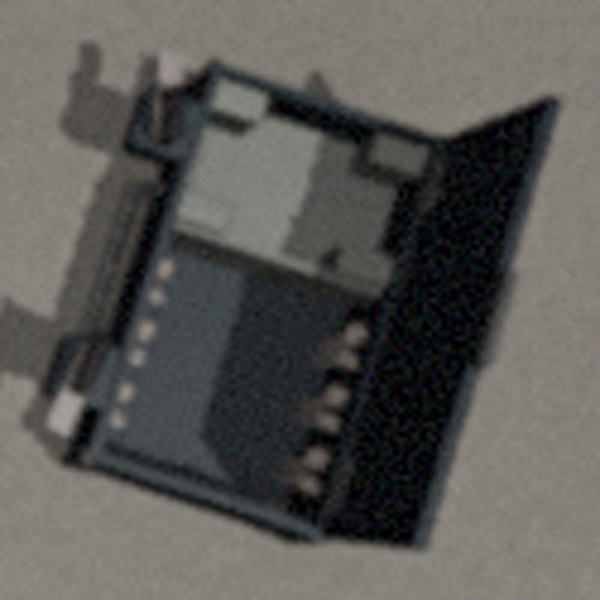

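View pics/cs.png

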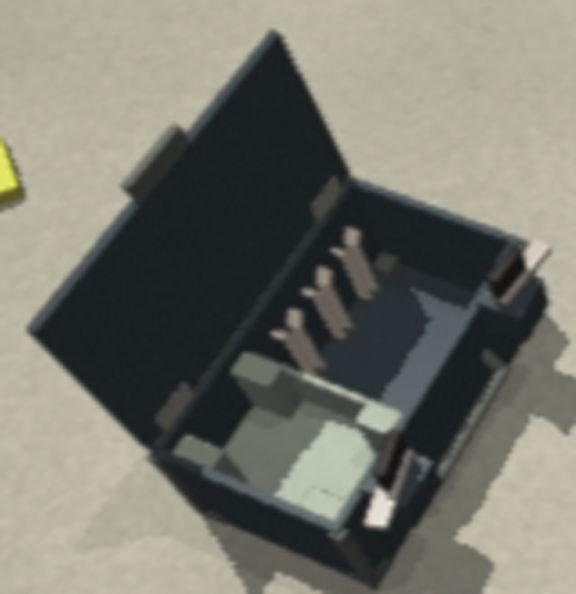

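View pics/rt.png

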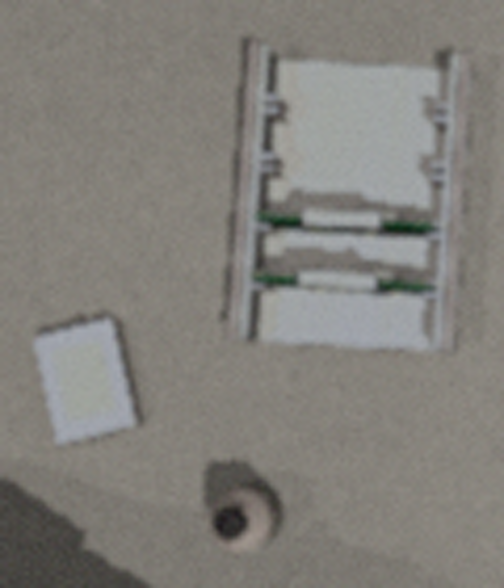

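The case: rim corners visible (ct px (213,65), (440,140), (320,535), (90,460)), pocket at the far end, guide tips bright; the wings are at about (85,370) and (160,115). The rack: bars centred at rt px (342,218) and (338,280). Box corners: (35,345),(112,318),(138,425),(58,442).

```bash
cat > m.py <<'E'
from h import *
def rigid(src,dst):
    a=src-src.mean(0);b=dst-dst.mean(0)
    th=np.arctan2((a[:,0]*b[:,1]-a[:,1]*b[:,0]).sum(),(a*b).sum());R=np.array([[np.cos(th),-np.sin(th)],[np.sin(th),np.cos(th)]])
    t=dst.mean(0)-R@src.mean(0); return th,t,dst-(src@R.T+t)
E
python3 - <<'E'
from m import *
np.set_printoptions(precision=4,suppress=True)
t=cap("top");s=cap("scene")
T=lambda p:np.array(p,float)/4.8+[365,150]-.5+.5/4.8
S=lambda p:np.array(p,float)/3.6+[110,100]-.5+.5/3.6
Q=lambda p:np.array(p,float)/4.2+[190,160]-.5+.5/4.2
loc=np.array([[121,70],[121,-70],[-121,-70],[-121,70]])/1e3
d=plane(t,T([[213,63],[445,138],[318,538],[85,462]]),.1)[:,:2]
th,tr,e=rigid(loc,d);print("rim top",np.degrees(th),tr,e*1e3)
l2=np.array([[121,70],[121,-70],[-121,-70]])/1e3
d=plane(s,S([[340,527],[155,455],[352,180]]),.1)[:,:2]
th,tr,e=rigid(l2,d);print("rim scene",np.degrees(th),tr,e*1e3)
# guide tip pairs, +y ones tops at 74mm
g=np.array([[-83,59],[-45,59],[-7,59],[-83,-59],[-45,-59],[-7,-59]])/1e3
d=plane(t,T([[123,405],[141,343],[161,282],[311,472],[333,404],[352,343]]),.074)[:,:2]
th,tr,e=rigid(g,d);print("guides",np.degrees(th),tr,e*1e3)
b=plane(t,Q([[342,217],[338,280]]),.098);print("bars",b)
b=plane(t,Q([[302,215],[382,220],[299,277],[376,283]]),.098);print("bar ends",b, np.degrees(np.arctan2(b[[0,2],0]-b[[1,3],0],b[[0,2],1]-b[[1,3],1])))
for n,c in(("t",t),("s",s)):
    hsv=cv2.cvtColor(c["color"],cv2.COLOR_RGB2HSV)
    P=proj(c,[[.44,.3,.026]])[0] if 0 else (np.array([210,250]) if n=="t" else np.array([440,190]))
    m=((hsv[:,:,2]>185)&(hsv[:,:,1]<40)).astype(np.uint8)
    k,l,st,ce=cv2.connectedComponentsWithStats(m)
    i=max(range(1,k),key=lambda i:st[i,4]*(np.hypot(*(ce[i]-P))<20));cn=cv2.findContours((l==i).astype(np.uint8),0,2)[0][0]
    r=cv2.minAreaRect(plane(c,cn.reshape(-1,2),.026)[:,:2].astype(np.float32)*1000);print("box",n,st[i],r)
print("bottle",plane(t,[[245,283]],.105))
E
```

```text
rim top -18.226168636311826 [ 0.5304 -0.2799] [[-0.7023 -0.5228]
 [ 0.6093 -0.3957]
 [ 1.4297  1.6053]
 [-1.3367 -0.6868]]
rim scene -18.023626851665828 [ 0.531  -0.2773] [[-3.724  -2.0324]
 [ 0.3831  1.3476]
 [ 3.3409  0.6848]]
guides -17.889072947084074 [ 0.531  -0.2822] [[-0.3209 -1.7348]
 [-0.3779 -0.8404]
 [-0.7463 -1.1837]
 [-1.4155  2.5162]
 [ 1.7443  0.6774]
 [ 1.1163  0.5654]]
bars [[0.5269 0.1279 0.098 ]
 [0.4857 0.1295 0.098 ]]
bar ends [[0.528  0.1541 0.098 ]
 [0.5253 0.1017 0.098 ]
 [0.4874 0.1549 0.098 ]
 [0.4841 0.1047 0.098 ]] [2.933  3.7939]Traceback (most recent call last):
  File "<stdin>", line 24, in <module>
ValueError: max() iterable argument is empty
```

```bash
python3 - <<'E'
from m import *
np.set_printoptions(precision=4,suppress=True)
t=cap("top");s=cap("scene")
Q=lambda p:np.array(p,float)/4.2+[190,160]-.5+.5/4.2
print("hand",cv2.minAreaRect(plane(t,Q([[35,345],[112,318],[138,425],[58,442]]),.026)[:,:2].astype(np.float32)*1000))
for n,c,P,w in(("t",t,(210,250),18),("s",s,(440,190),20)):
    x,y=P;g=cv2.cvtColor(c["color"],cv2.COLOR_RGB2GRAY)[y-w:y+w,x-w:x+w]
    th,m=cv2.threshold(g,0,255,cv2.THRESH_OTSU)
    cn=max(cv2.findContours(m,0,2)[0],key=cv2.contourArea).reshape(-1,2)+[x-w,y-w]
    print(n,th,cv2.contourArea(cn),cv2.minAreaRect(plane(c,cn,.026)[:,:2].astype(np.float32)*1000))
E
```

```text
hand ((418.680908203125, 308.4541015625), (75.59476470947266, 55.40399932861328), 15.861968994140625)
t 141.0 452.0 ((418.6768493652344, 310.2381286621094), (74.14861297607422, 54.6732063293457), 15.215439796447754)
s 152.0 1484.0 ((424.2885437011719, 312.31146240234375), (105.65545654296875, 133.71255493164062), 86.87519073486328)
```

```bash
python3 - <<'E'
from m import *
np.set_printoptions(precision=4,suppress=True)
t=cap("top");s=cap("scene")
T=lambda p:np.array(p,float)/4.8+[365,150]-.5+.5/4.8
S=lambda p:np.array(p,float)/3.6+[110,100]-.5+.5/3.6
th=np.radians(-18.1);R=np.array([[np.cos(th),-np.sin(th)],[np.sin(th),np.cos(th)]])
for a,b in(((425,545),(275,35)),((557,98),(35,330)),((488,318),(155,162))):
    p=tri((t,s),(T(a),S(b)));l=R.T@(p[:2]-[.5307,-.28]);print(p,l,np.arctan2(p[2]-.104,l[1]+.07))
a=cv2.resize(t["color"][300:390,0:110],(550,450),interpolation=2);b=cv2.resize(s["color"][0:110,530:640],(440,440),interpolation=2)
im=np.zeros((450,800,3),np.uint8);im[:,:360]=a[:,:360] if 0 else cv2.resize(a,(360,295))[ :295].repeat(1,0)[:295].copy() if 0 else 0
im[:295,:360]=cv2.resize(a,(360,295));im[:440,360:800]=b
cv2.imwrite("pics/g.png",im[:,:,::-1])
E
```

```text
[ 0.3928 -0.3211  0.2407] [-0.1183 -0.0819] 1.6579194039443237
[ 0.6185 -0.3945  0.2416] [ 0.1191 -0.0815] 1.6542319187856238
[ 0.506  -0.3554  0.2512] [-0.     -0.0793] 1.6342004956120557
```

View pics/g.png

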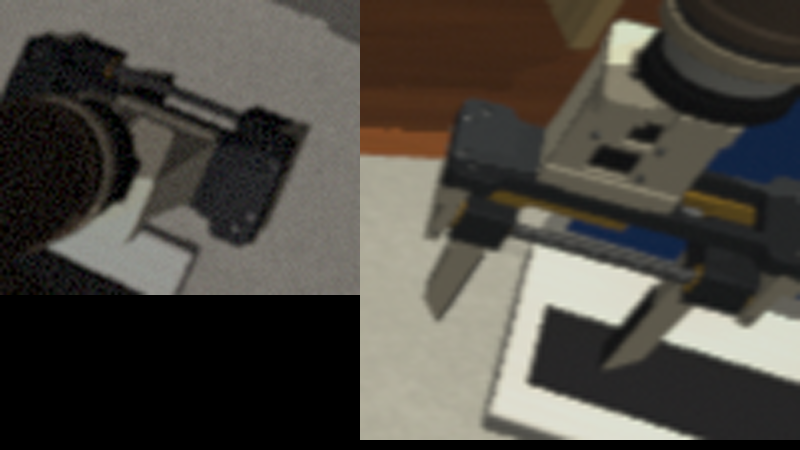

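The picture shows the 190 mm body lies along the finger line, so it would hit the wing and lid if the box were gripped along case y. I'll grip the box across 76 mm instead and release it just inside the guides. The lid stands at about 1.65 rad.

```bash
cat > p.py <<'E'
import sys, numpy as np
from scipy.spatial.transform import Rotation as Ro
from rig import bot
C=np.array([.5307,-.280]); A=-18.1
def case(x,y):
    a=np.radians(A); return C+np.array([[np.cos(a),-np.sin(a)],[np.sin(a),np.cos(a)]])@[x,y]
def plan(p,al,start=None):
    s=bot.state(); R=Ro.from_quat(s["tool_rot"]).as_matrix()
    p0=np.array(s["ee_pos"]); 
    a0=np.degrees(np.arctan2(R[1,1],R[0,1])) if start is None else start[1]
    if start is not None: p0=np.array(start[0])
    t=(a0-al+90)%180-90; a=np.radians(a0-t); d=np.array(p)-p0
    print("from",(p0*1e3).round(1),round(a0,2),"to",(np.array(p)*1e3).round(1),al,"| turn z",round(t,2),"shift after",(np.array([-d[0]*np.sin(a)+d[1]*np.cos(a),d[0]*np.cos(a)+d[1]*np.sin(a),-d[2]])*1e3).round(1))
E
python3 - <<'E'
from p import *
np.set_printoptions(precision=4,suppress=True)
plan([.4187,.309,.1],15.5); plan([*case(.072,0),.18],-18.1,([.4187,.309,.18],15.5))
E
```

```text
from [217.7 585.8 226.7] 69.61 to [418.7 309.  100. ] 15.5 | turn z 54.11 shift after [-320.5  119.7  126.7]
from [418.7 309.  180. ] 15.5 to [ 599.1 -302.4  180. ] -18.1 | turn z 33.6 shift after [-525.1  361.4   -0. ]
```

Call:
jog_arm(
  rows=[
    [[91.8,0,0,0,0,0,8],[91.8,0,0,0,0,0,8],[91.8,0,0,0,0,0,8],[91.8,0,0,0,0,0,8],[91.8,0,0,0,0,0,8],[91.8,0,0,0,0,0,8],[91.8,0,0,0,0,0,6.1],[91.8,-40,15,0,0,0,0]],
  ],
)

```text
clock: 1.3
ee_pos: [0.238, 0.5553, 0.2261]
tool_rot: [0.603, 0.797, 0.0, -0.002]
contact_force: [-0.0, 0.1, -0.3]
opening: 0.0913
finger_force: 0.0
```

Call:
jog_arm(
  rows=[
    [[91.8,-40,15,0,0,0,0],[91.8,-40,15,0,0,0,0],[91.8,-40,15,15,0,0,0],[91.8,-40,15,15,0,0,0],[91.8,-40,15,20,0,0,0],[91.8,-40,15,20,0,0,0],[91.8,-40,15,20,0,0,0]],
  ],
)

```text
clock: 2.0
ee_pos: [0.4198, 0.3084, 0.1364]
tool_rot: [0.605, 0.796, 0.001, 0.0]
contact_force: [1.0, 0.5, 0.6]
opening: 0.0922
finger_force: 0.0
```

Call:
jog_arm(
  rows=[
    [[91.8,0,0,0,0,0,0],[91.8,0,0,0,0,0,0],[91.8,0,0,0,0,0,0]],
  ],
)

```text
clock: 2.3
ee_pos: [0.4186, 0.3108, 0.1371]
tool_rot: [0.605, 0.796, 0.0, -0.0]
contact_force: [-0.3, 0.2, 0.4]
opening: 0.0919
finger_force: 0.0
```

```bash
python3 - <<'E'
from p import *
from h import *
plan([.4187,.309,.018],15.5)
t=cap("top");s=cap("scene")
im=np.zeros((400,800,3),np.uint8);im[:,:400]=cv2.resize(t["color"][190:310,150:270],(400,400),interpolation=2);im[:,400:]=cv2.resize(s["color"][130:260,370:500],(400,400),interpolation=2)
cv2.imwrite("pics/b1.png",im[:,:,::-1])
E
```

```text
from [418.6 310.8 137.1] 15.58 to [418.7 309.   18. ] 15.5 | turn z 0.08 shift after [ -1.8  -0.4 119.1]
```

View pics/b1.png

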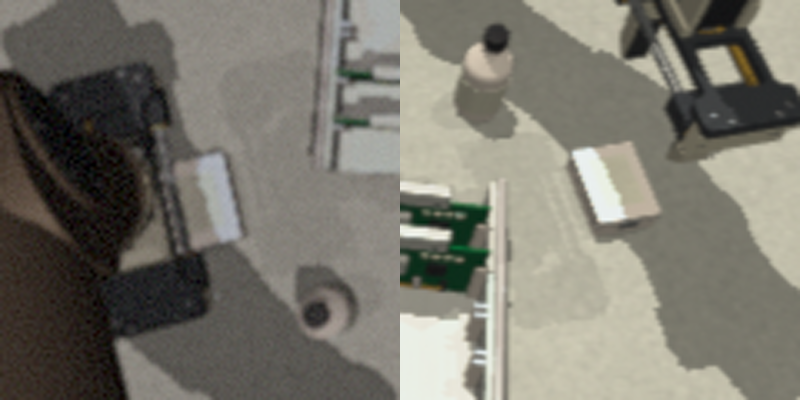

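The box sits where it was (scene px ~440,190), and the gripper is above it at 137 mm.

Call:
jog_arm(
  rows=[
    [[91.8,-1.8,0,35,0,0,0],[91.8,0,0,35,0,0,0],[91.8,0,0,30,0,0,0],[91.8,0,0,19,0,0,0],[91.8,0,0,0,0,0,0],[91.8,0,0,0,0,0,0],[70,0,0,0,0,0,0],[70,0,0,0,0,0,0]],
  ],
)

```text
clock: 3.2
ee_pos: [0.42, 0.3088, 0.019]
tool_rot: [0.605, 0.796, 0.001, 0.0]
contact_force: [-0.4, -0.0, 0.1]
opening: 0.0803
finger_force: 0.0
```

Call:
jog_arm(
  rows=[
    [[70,0,0,0,0,0,0],[70,0,0,0,0,0,0],[70,0,0,0,0,0,0],[70,0,0,0,0,0,0]],
  ],
)

```text
clock: 3.6
ee_pos: [0.4201, 0.3086, 0.0188]
tool_rot: [0.605, 0.796, 0.001, 0.0]
contact_force: [-0.7, -0.6, 8.3]
opening: 0.0758
finger_force: 30.0
```

Call:
jog_arm(
  rows=[
    [[70,0,0,-20,0,0,0],[70,0,0,-40,0,0,0],[70,0,0,-40,0,0,0],[70,0,0,-40,0,0,0],[70,0,0,-40,0,0,0],[70,0,0,-10,0,0,8],[70,0,0,0,0,0,8],[70,0,0,0,0,0,8]],
  ],
)

```text
clock: 4.4
ee_pos: [0.4194, 0.3078, 0.2086]
tool_rot: [0.759, 0.651, 0.001, -0.0]
contact_force: [-0.1, -0.7, -0.6]
opening: 0.0754
finger_force: 30.0
```

Call:
jog_arm(
  rows=[
    [[70,0,0,0,0,0,8],[70,0,0,0,0,0,1.6],[70,-30,20,0,0,0,0],[70,-40,28,0,0,0,0],[70,-40,28,0,0,0,0],[70,-40,28,0,0,0,0],[70,-40,28,0,0,0,0],[70,-40,28,0,0,0,0]],
  ],
)

```text
clock: 5.2
ee_pos: [0.5002, 0.0377, 0.208]
tool_rot: [0.808, 0.589, 0.0, -0.0]
contact_force: [1.7, -0.2, -2.5]
opening: 0.0757
finger_force: 30.0
```

Call:
jog_arm(
  rows=[
    [[70,-40,28,0,0,0,0],[70,-40,28,0,0,0,0],[70,-40,28,0,0,0,0],[70,-40,28,0,0,0,0],[70,-40,28,0,0,0,0],[70,-30,20,0,0,0,0],[70,0,0,0,0,0,0],[70,0,0,0,0,0,0]],
  ],
)

```text
clock: 6.0
ee_pos: [0.5802, -0.2296, 0.2073]
tool_rot: [0.809, 0.587, -0.0, -0.0]
contact_force: [-0.0, 0.8, -2.1]
opening: 0.0756
finger_force: 30.0
```

```bash
python3 - <<'E'
from p import *
plan([*case(.072,0),.102],-18.1);print(bot.state()["opening"])
E
```

```text
from [ 580.2 -229.6  207.3] -18.08 to [ 599.1 -302.4  102. ] -18.1 | turn z 0.02 shift after [-63.3  40.6 105.3]
0.07556136852124391
```

Call:
jog_arm(
  rows=[
    [[70,-32,20,0,0,0,0],[70,-31,20.6,0,0,0,0],[70,0,0,30,0,0,0],[70,0,0,30,0,0,0],[70,0,0,20,0,0,0],[70,0,0,12,0,0,0],[70,0,0,8,0,0,0],[70,0,0,0,0,0,0]],
  ],
)

```text
clock: 6.8
ee_pos: [0.6, -0.3004, 0.1078]
tool_rot: [0.809, 0.588, 0.0, -0.0]
contact_force: [-0.4, 0.9, -1.5]
opening: 0.0753
finger_force: 30.0
```

```bash
python3 - <<'E'
from p import *
from h import *
plan([*case(.072,0),.102],-18.1);print(bot.state()["contact_force"])
t=cap("top");s=cap("scene")
im=np.zeros((400,800,3),np.uint8);im[:,:400]=cv2.resize(t["color"][150:280,360:490],(400,400),interpolation=2);im[:,400:]=cv2.resize(s["color"][110:270,110:270],(400,400),interpolation=2)
cv2.imwrite("pics/b2.png",im[:,:,::-1])
E
```

```text
from [ 600.  -300.4  107.8] -18.02 to [ 599.1 -302.4  102. ] -18.1 | turn z 0.08 shift after [-2.1 -0.2  5.8]
[-0.44188391  0.85761854 -1.50798526]
```

View pics/b2.png

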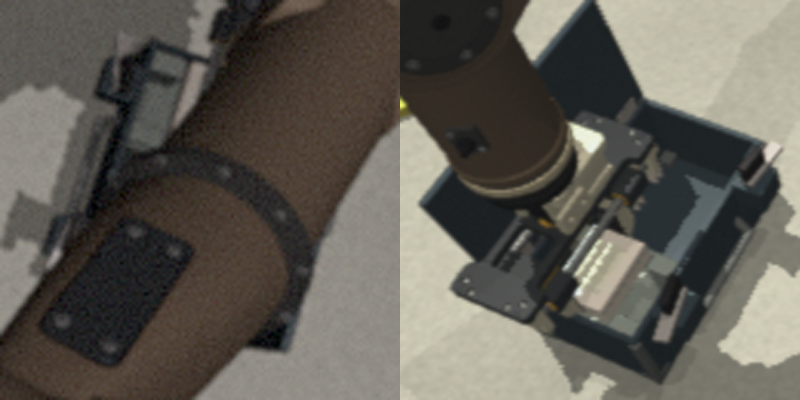

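The box hangs over the pocket, square to the case. I'll lower it and release.

Call:
jog_arm(
  rows=[
    [[70,-2,0,3,0,0,0],[70,0,0,3,0,0,0],[70,0,0,0,0,0,0],[70,0,0,0,0,0,0]],
  ],
)

```text
clock: 7.3
ee_pos: [0.5991, -0.3031, 0.1016]
tool_rot: [0.809, 0.587, -0.0, -0.0]
contact_force: [-1.0, -0.0, -2.2]
opening: 0.0755
finger_force: 30.0
```

```bash
python3 - <<'E'
from p import *
plan([*case(.072,0),.102],-18.1);print(bot.state()["contact_force"],bot.state()["wrist_torque"])
E
```

```text
from [ 599.1 -303.1  101.6] -18.09 to [ 599.1 -302.4  102. ] -18.1 | turn z 0.01 shift after [ 0.7 -0.2 -0.4]
[-0.99116389 -0.04135127 -2.24388193] [-0.11052886  0.12101259  0.03716025]
```

Call:
jog_arm(
  rows=[
    [[91.8,0,0,0,0,0,0],[91.8,0,0,0,0,0,0],[91.8,0,0,0,0,0,0],[91.8,0,0,0,0,0,0],[91.8,0,0,-40,0,0,0],[91.8,0,0,-40,0,0,0],[60,0,0,-40,0,0,0],[24,40,-28,0,0,0,0]],
  ],
)

```text
clock: 8.1
ee_pos: [0.5871, -0.2648, 0.2283]
tool_rot: [0.812, 0.584, 0.001, 0.007]
contact_force: [1.0, 0.3, 0.3]
opening: 0.08
finger_force: 0.0
```

Call:
jog_arm(
  rows=[
    [[24,40,-28,0,0,0,0],[24,40,-28,0,0,0,0],[24,40,-28,0,0,0,0],[24,40,-28,0,0,0,0],[24,40,-28,0,0,0,0],[24,40,-28,0,0,0,0]],
  ],
)

```text
clock: 8.7
ee_pos: [0.499, 0.0256, 0.222]
tool_rot: [0.809, 0.587, 0.0, 0.0]
contact_force: [0.5, 0.8, 0.2]
opening: 0.0322
finger_force: 0.0
```

```bash
python3 - <<'E'
from p import *
from h import *
import numpy as np
# board1 = farther bar
plan([.527,.1285,.080],-2.8);plan([.4857,.130,.080],-2.8)
t=cap("top");s=cap("scene")
im=np.zeros((600,800,3),np.uint8);im[:400,:400]=cv2.resize(t["color"][150:280,360:490],(400,400),interpolation=2);im[:400,400:]=cv2.resize(s["color"][150:270,130:270],(400,400),interpolation=2)
im[400:,:300]=cv2.resize(t["color"][180:260,210:330],(300,200),interpolation=2)
cv2.imwrite("pics/b3.png",im[:,:,::-1])
E
```

```text
from [499.   25.6 222. ] -18.09 to [527.  128.5  80. ] -2.8 | turn z -15.29 shift after [104.2  22.9 142. ]
from [499.   25.6 222. ] -18.09 to [485.7 130.   80. ] -2.8 | turn z -15.29 shift after [103.6 -18.4 142. ]
```

View pics/b3.png

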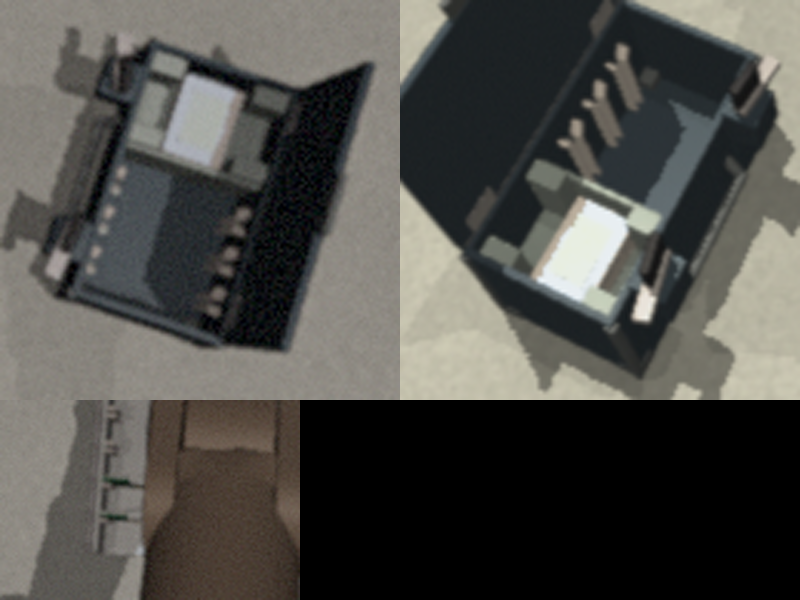

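The box lies flat in the pocket (scene crop px ~(585,245)). Next is the nearer board.

Call:
jog_arm(
  rows=[
    [[23,0,0,0,0,0,-8],[23,0,0,0,0,0,-7.3],[23,35,-6,0,0,0,0],[23,35,-6,0,0,0,0],[23,33.6,-6.4,30,0,0,0],[23,0,0,40,0,0,0],[23,0,0,0,0,0,0],[23,0,0,0,0,0,0]],
  ],
)

```text
clock: 9.6
ee_pos: [0.4866, 0.1269, 0.1522]
tool_rot: [0.725, 0.689, -0.001, 0.0]
contact_force: [0.5, -0.0, -0.1]
opening: 0.0229
finger_force: 0.0
```

```bash
python3 - <<'E'
from p import *
from h import *
import numpy as np
plan([.4857,.130,.080],-2.8)
t=cap("top");s=cap("scene")
im=np.zeros((400,800,3),np.uint8);im[:,:400]=cv2.resize(t["color"][150:280,210:340],(400,400),interpolation=2);im[:,400:]=cv2.resize(s["color"][150:250,320:420],(400,400),interpolation=2)
cv2.imwrite("pics/b4.png",im[:,:,::-1])
E
```

```text
from [486.6 126.9 152.2] -2.89 to [485.7 130.   80. ] -2.8 | turn z -0.09 shift after [ 3.  -1.  72.2]
```

View pics/b4.png

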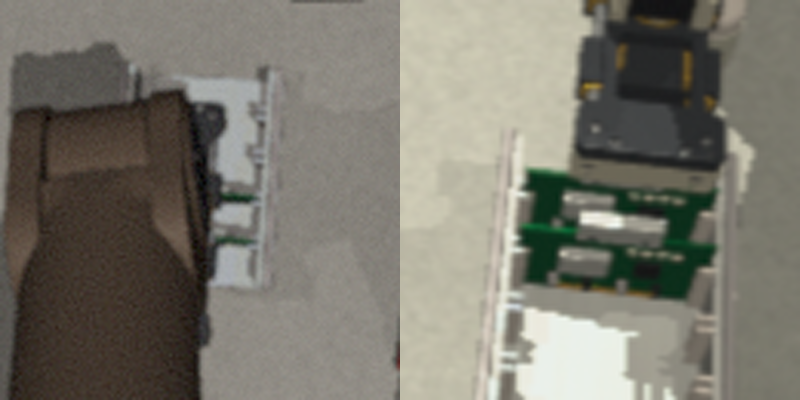

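The gripper is over the near board, and both boards stand in the rack. I'll descend.

Call:
jog_arm(
  rows=[
    [[23,3,-1,20,0,0,0],[23,0,0,20,0,0,0],[23,0,0,12,0,0,0],[23,0,0,10,0,0,0],[23,0,0,9,0,0,0],[23,0,0,0,0,0,0],[23,0,0,0,0,0,0]],
  ],
)

```text
clock: 10.4
ee_pos: [0.4859, 0.1312, 0.081]
tool_rot: [0.724, 0.69, 0.0, 0.0]
contact_force: [-1.3, 0.1, -0.3]
opening: 0.0231
finger_force: 0.0
```

Call:
jog_arm(
  rows=[
    [[4,0,0,0,0,0,0],[4,0,0,0,0,0,0],[4,0,0,0,0,0,0],[4,0,0,0,0,0,0],[4,0,0,0,0,0,0]],
  ],
)

```text
clock: 10.9
ee_pos: [0.4861, 0.1314, 0.0811]
tool_rot: [0.724, 0.69, 0.0, 0.0]
contact_force: [0.1, -0.9, 5.9]
opening: 0.0098
finger_force: 30.0
```

```bash
python3 - <<'E'
from p import *
from h import *
print(plane(cap("scene"),[[375,206]],.098))
s=bot.state();print(s["contact_force"],s["wrist_torque"],s["opening"],s["finger_force"])
plan([.4857,.130,.080],-2.8)
E
```

```text
[[0.52943785 0.1303427  0.098     ]]
[-0.08919786 -0.11680307  6.1276361 ] [-0.1644768  0.0299773  0.0114416] 0.00945292026904453 29.99501198530197
from [486.1 131.4  81.2] -2.79 to [485.7 130.   80. ] -2.8 | turn z 0.01 shift after [-1.5 -0.4  1.2]
```

Call:
jog_arm(
  rows=[
    [[4,0,0,-5,0,0,0],[4,0,0,-15,0,0,0],[4,0,0,-25,0,0,0],[4,0,0,-30,0,0,0],[4,0,0,-40,0,0,0],[4,0,0,-40,0,0,0],[4,0,0,0,0,0,8],[4,0,0,0,0,0,7.3]],
  ],
)

```text
clock: 11.75
ee_pos: [0.4858, 0.1314, 0.237]
tool_rot: [0.811, 0.585, 0.001, -0.0]
contact_force: [-0.0, 0.7, -0.9]
opening: 0.0094
finger_force: 30.0
```

```bash
python3 - <<'E'
from p import *
plan([*case(-.045,0),.235],-18.1); print(bot.state()["opening"],bot.state()["contact_force"])
E
```

```text
from [485.8 131.4 237. ] -18.4 to [ 487.9 -266.   235. ] -18.1 | turn z -0.3 shift after [-377.1  125.5    2. ]
0.009410156917434217 [-0.01891723  0.65931466 -0.9396506 ]
```

Call:
jog_arm(
  rows=[
    [[4,-20,7,0,0,0,0],[4,-40,13,0,0,0,0],[4,-45,15,0,0,0,0],[4,-45,15,0,0,0,0],[4,-45,15,0,0,0,0],[4,-45,15,0,0,0,0],[4,-45,15,0,0,0,0],[4,-45,15,0,0,0,0]],
  ],
)

```text
clock: 12.55
ee_pos: [0.487, -0.218, 0.2357]
tool_rot: [0.809, 0.587, 0.0, -0.0]
contact_force: [2.2, 1.1, -0.7]
opening: 0.0101
finger_force: 30.0
```

Call:
jog_arm(
  rows=[
    [[4,-30,10,0,0,0,0],[4,-16,5.5,0,0,0,0],[4,0,0,0,0,0,0],[4,0,0,0,0,0,0],[4,0,0,0,0,0,0]],
  ],
)

```text
clock: 13.05
ee_pos: [0.4883, -0.2634, 0.2355]
tool_rot: [0.809, 0.588, 0.0, -0.001]
contact_force: [0.6, -0.5, -0.9]
opening: 0.0096
finger_force: 30.0
```

```bash
python3 - <<'E'
from p import *
from h import *
plan([*case(-.045,0.001),.166],-18.1); print(bot.state()["opening"],bot.state()["contact_force"])
t=cap("top");s=cap("scene")
im=np.zeros((400,800,3),np.uint8);im[:,:400]=cv2.resize(t["color"][150:280,360:490],(400,400),interpolation=2);im[:,400:]=cv2.resize(s["color"][80:260,110:290],(400,400),interpolation=2)
cv2.imwrite("pics/b5.png",im[:,:,::-1])
E
```

```text
from [ 488.3 -263.4  235.5] -17.99 to [ 488.2 -265.1  166. ] -18.1 | turn z 0.11 shift after [-1.6  0.5 69.5]
0.009647890331435186 [ 0.59213734 -0.54396508 -0.8669379 ]
```

View pics/b5.png

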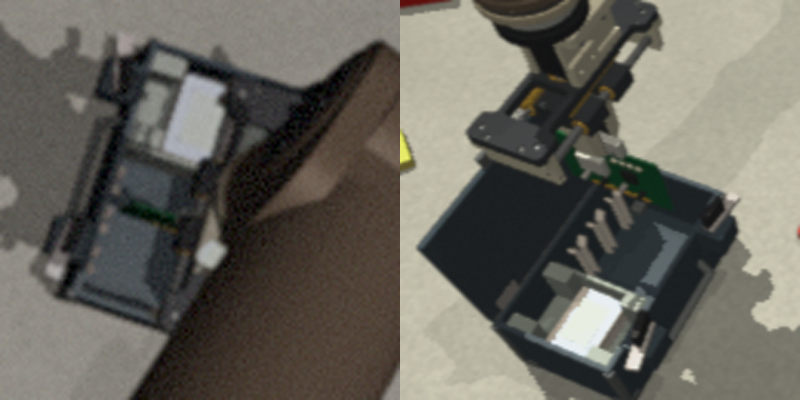

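The board hangs upright over the middle slot. I'll lower it into the flare and check the forces.

Call:
jog_arm(
  rows=[
    [[4,-1.5,0.5,30,0,0,0],[4,0,0,30,0,0,0],[4,0,0,20,0,0,0],[4,0,0,8,0,0,0],[4,0,0,8,0,0,0],[4,0,0,8,0,0,0],[4,0,0,0,0,0,0]],
  ],
)

```text
clock: 13.85
ee_pos: [0.4882, -0.2664, 0.1314]
tool_rot: [0.809, 0.587, -0.0, -0.0]
contact_force: [-0.4, 0.3, -1.0]
opening: 0.0102
finger_force: 30.0
```

```bash
python3 - <<'E'
from p import *
plan([*case(-.045,0.001),.081],-18.1); s=bot.state();print(s["contact_force"],s["wrist_torque"])
E
```

```text
from [ 488.2 -266.4  131.4] -18.07 to [ 488.2 -265.1   81. ] -18.1 | turn z 0.03 shift after [ 1.3 -0.3 50.4]
[-0.42869978  0.2804889  -1.04332823] [-0.08379181  0.06578991  0.01481294]
```

Call:
jog_arm(
  rows=[
    [[4,0,0,12,0,0,0],[4,0,0,12,0,0,0],[4,0,0,12,0,0,0],[4,0,0,9,0,0,0],[4,0,0,4,0,0,0],[4,0,0,2,0,0,0],[4,0,0,0,0,0,0]],
  ],
)

```text
clock: 14.55
ee_pos: [0.4884, -0.2668, 0.0811]
tool_rot: [0.81, 0.587, 0.0, 0.0]
contact_force: [-2.1, 1.3, 3.7]
opening: 0.0097
finger_force: 30.0
```

Call:
jog_arm(
  rows=[
    [[20,0,0,0,0,0,0],[20,0,0,0,0,0,0],[20,0,0,0,0,0,0],[20,0,0,-15,0,0,0],[20,0,0,-30,0,0,0],[23,0,0,-40,0,0,0],[23,0,0,-40,0,0,0],[23,0,0,0,0,0,0]],
  ],
)

```text
clock: 15.35
ee_pos: [0.4905, -0.2687, 0.2107]
tool_rot: [0.81, 0.587, 0.002, 0.003]
contact_force: [-0.4, -0.3, -0.1]
opening: 0.0232
finger_force: 0.0
```

```bash
python3 - <<'E'
from p import *
plan([.528,.1285,.081],-2.8)
E
```

```text
from [ 490.5 -268.7  210.7] -18.12 to [528.  128.5  81. ] -2.8 | turn z -15.32 shift after [398.5  18.1 129.7]
```

Call:
jog_arm(
  rows=[
    [[23,0,0,0,0,0,-8],[23,0,0,0,0,0,-7.3],[23,45,2,0,0,0,0],[23,45,2,0,0,0,0],[23,45,2,0,0,0,0],[23,45,2,0,0,0,0],[23,45,2,0,0,0,0],[23,45,2,0,0,0,0]],
  ],
)

```text
clock: 16.15
ee_pos: [0.513, 0.0043, 0.2055]
tool_rot: [0.724, 0.69, 0.0, -0.0]
contact_force: [0.7, -0.7, -0.5]
opening: 0.0229
finger_force: 0.0
```

Call:
jog_arm(
  rows=[
    [[23,45,2,0,0,0,0],[23,45,2,0,0,0,0],[23,30,2,20,0,0,0],[23,0,0,40,0,0,0],[23,0,0,0,0,0,0],[23,0,0,0,0,0,0],[23,0,0,0,0,0,0]],
  ],
)

```text
clock: 16.85
ee_pos: [0.5261, 0.1209, 0.1472]
tool_rot: [0.725, 0.689, 0.001, 0.0]
contact_force: [-0.1, 0.1, 0.2]
opening: 0.0227
finger_force: 0.0
```

```bash
python3 - <<'E'
from p import *
from h import *
plan([.528,.1285,.081],-2.8)
s=cap("scene");t=cap("top");im=np.zeros((600,800,3),np.uint8)
im[:,:400]=cv2.resize(s["color"][100:250,320:420],(400,600),interpolation=2);im[:300,400:]=cv2.resize(s["color"][140:260,120:280],(400,300),interpolation=2);im[300:,400:]=cv2.resize(t["color"][160:270,360:507],(400,300),interpolation=2)
cv2.imwrite("pics/b6.png",im[:,:,::-1])
E
```

```text
from [526.1 120.9 147.2] -2.91 to [528.  128.5  81. ] -2.8 | turn z -0.11 shift after [ 7.7  1.6 66.2]
```

View pics/b6.png

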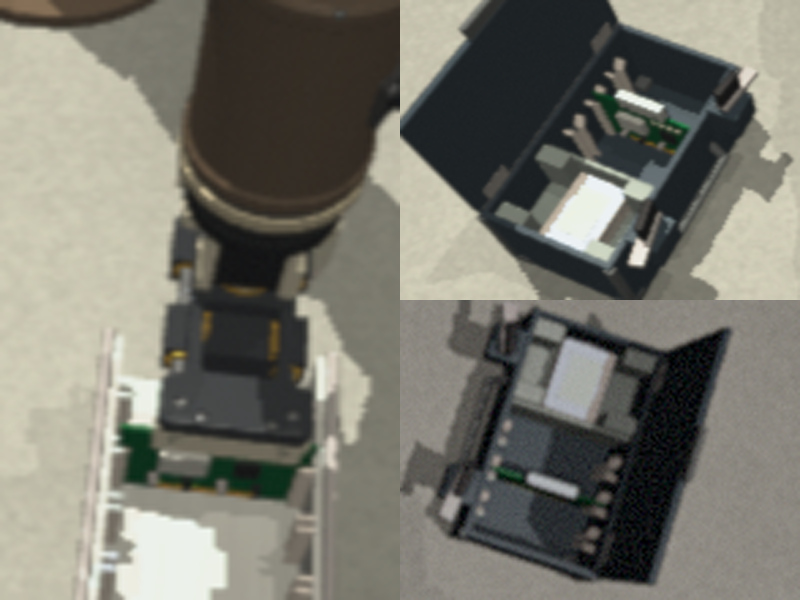

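The first board stands in the middle slot, and the second is under the gripper. I'll pick it.

Call:
jog_arm(
  rows=[
    [[23,7.7,1.6,0,0,0,0],[23,0,0,20,0,0,0],[23,0,0,16,0,0,0],[23,0,0,12,0,0,0],[23,0,0,10,0,0,0],[23,0,0,8.2,0,0,0],[23,0,0,0,0,0,0],[23,0,0,0,0,0,0]],
  ],
)

```text
clock: 17.75
ee_pos: [0.5273, 0.1295, 0.0797]
tool_rot: [0.724, 0.69, 0.0, 0.0]
contact_force: [0.6, -0.5, -0.4]
opening: 0.0229
finger_force: 0.0
```

Call:
jog_arm(
  rows=[
    [[4,0,0,0,0,0,0],[4,0,0,0,0,0,0],[4,0,0,0,0,0,0],[4,0,0,0,0,0,0],[4,0,0,0,0,0,0]],
  ],
)

```text
clock: 18.25
ee_pos: [0.5274, 0.1297, 0.08]
tool_rot: [0.724, 0.69, 0.0, 0.0]
contact_force: [-0.3, 0.2, 6.3]
opening: 0.0101
finger_force: 30.0
```

Call:
jog_arm(
  rows=[
    [[4,0,0,-5,0,0,0],[4,0,0,-15,0,0,0],[4,0,0,-25,0,0,0],[4,0,0,-30,0,0,0],[4,0,0,-40,0,0,0],[4,0,0,-40,0,0,0],[4,0,0,0,0,0,8],[4,0,0,0,0,0,7.3]],
  ],
)

```text
clock: 19.05
ee_pos: [0.5277, 0.1297, 0.2361]
tool_rot: [0.811, 0.585, 0.001, 0.0]
contact_force: [-0.4, -0.1, -1.5]
opening: 0.0099
finger_force: 30.0
```

```bash
python3 - <<'E'
from p import *
plan([*case(-.083,0),.235],-18.1); print(bot.state()["opening"],bot.state()["contact_force"])
E
```

```text
from [527.7 129.7 236.1] -18.4 to [ 451.8 -254.2  235. ] -18.1 | turn z -0.3 shift after [-388.5   47.1    1.1]
0.009932169989646892 [-0.37416085 -0.11362276 -1.46679517]
```

Call:
jog_arm(
  rows=[
    [[4,-20,3,0,0,0,0],[4,-40,5,0,0,0,0],[4,-45,5,0,0,0,0],[4,-45,5,0,0,0,0],[4,-45,5,0,0,0,0],[4,-45,5,0,0,0,0],[4,-45,5,0,0,0,0],[4,-45,5,0,0,0,0]],
  ],
)

```text
clock: 19.85
ee_pos: [0.4592, -0.1982, 0.2346]
tool_rot: [0.809, 0.588, 0.0, -0.0]
contact_force: [0.6, -0.1, -1.8]
opening: 0.01
finger_force: 30.0
```

Call:
jog_arm(
  rows=[
    [[4,-40,5,0,0,0,0],[4,-18.5,4,0,0,0,0],[4,0,0,0,0,0,0],[4,0,0,0,0,0,0],[4,0,0,0,0,0,0]],
  ],
)

```text
clock: 20.35
ee_pos: [0.4511, -0.2532, 0.2343]
tool_rot: [0.809, 0.588, 0.0, -0.0]
contact_force: [1.0, 0.2, -0.3]
opening: 0.0097
finger_force: 30.0
```

```bash
python3 - <<'E'
from p import *
plan([*case(-.083,0),.166],-18.1); print(bot.state()["opening"],bot.state()["contact_force"])
E
```

```text
from [ 451.1 -253.2  234.3] -17.98 to [ 451.8 -254.2  166. ] -18.1 | turn z 0.12 shift after [-0.7  1.  68.3]
0.009675336253057812 [ 0.96718879  0.19182225 -0.31221484]
```

Call:
jog_arm(
  rows=[
    [[4,-0.5,1,30,0,0,0],[4,0,0,30,0,0,0],[4,0,0,20,0,0,0],[4,0,0,8,0,0,0],[4,0,0,8,0,0,0],[4,0,0,8,0,0,0],[4,0,0,0,0,0,0]],
  ],
)

```text
clock: 21.05
ee_pos: [0.452, -0.2547, 0.1302]
tool_rot: [0.809, 0.587, -0.0, -0.0]
contact_force: [0.0, 0.1, -2.0]
opening: 0.0097
finger_force: 30.0
```

```bash
python3 - <<'E'
from p import *
plan([*case(-.083,0),.0795],-18.1); s=bot.state();print(s["contact_force"],s["wrist_torque"])
E
```

```text
from [ 452.  -254.7  130.2] -18.06 to [ 451.8 -254.2   79.5] -18.1 | turn z 0.04 shift after [ 0.4 -0.3 50.7]
[ 0.00372614  0.08564294 -1.96108728] [-0.07943003  0.07826379  0.00964745]
```

Call:
jog_arm(
  rows=[
    [[4,0,0,12,0,0,0],[4,0,0,12,0,0,0],[4,0,0,12,0,0,0],[4,0,0,9,0,0,0],[4,0,0,4,0,0,0],[4,0,0,2,0,0,0],[4,0,0,0,0,0,0]],
  ],
)

```text
clock: 21.75
ee_pos: [0.452, -0.2552, 0.08]
tool_rot: [0.81, 0.587, 0.0, -0.0]
contact_force: [-1.9, 1.9, 8.2]
opening: 0.0098
finger_force: 30.0
```

Call:
jog_arm(
  rows=[
    [[20,0,0,0,0,0,0],[20,0,0,0,0,0,0],[20,0,0,0,0,0,0],[20,0,0,-15,0,0,0],[20,0,0,-30,0,0,0],[0,0,0,-40,0,0,0],[0,0,0,-40,0,0,0],[0,0,0,-40,0,0,0]],
  ],
)

```text
clock: 22.55
ee_pos: [0.4516, -0.2551, 0.2461]
tool_rot: [0.81, 0.587, -0.0, -0.0]
contact_force: [0.9, 0.2, -0.3]
opening: 0.0023
finger_force: 0.0
```

Call:
jog_arm(
  rows=[
    [[0,45,0,0,0,0,0],[0,45,0,0,0,0,0],[0,45,0,0,0,0,0],[0,45,0,0,0,0,0],[0,45,0,0,0,0,0],[0,45,0,0,0,0,0],[0,0,0,0,0,0,0]],
  ],
)

```text
clock: 23.25
ee_pos: [0.5372, 0.0092, 0.2438]
tool_rot: [0.807, 0.591, 0.0, -0.001]
contact_force: [0.2, -0.7, 0.1]
opening: 0.0004
finger_force: 0.0
```

```bash
python3 - <<'E'
from p import *
from h import *
print(bot.state()["joint_positions"])
plan([*case(0,.1),.28],-18.1)
s=cap("scene");t=cap("top");im=np.zeros((600,800,3),np.uint8)
im[:,:400]=cv2.resize(t["color"][150:290,380:473],(400,600),interpolation=2);im[:300,400:]=cv2.resize(s["color"][140:260,120:280],(400,300),interpolation=2);im[300:,400:]=cv2.resize(t["color"][160:270,360:507],(400,300),interpolation=2)
cv2.imwrite("pics/b7.png",im[:,400:,::-1])
E
```

```text
[-0.63777612  0.31043035  0.68592796  1.80286496 -0.22042873  1.10561794
 -0.1813644 ]
from [537.2   9.2 243.8] -17.53 to [ 561.8 -184.9  280. ] -18.1 | turn z 0.57 shift after [-176.9   83.7  -36.2]
```

View pics/b7.png

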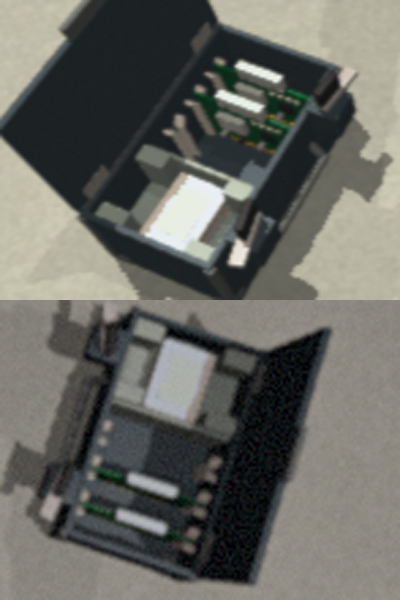

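Both boards and the box are seated. For the lid I'll go up and over and push from behind with closed fingers. The tool axes line up with the case: tool x = case +y, tool y = case +x.

Call:
jog_arm(
  rows=[
    [[0,0,0,-45,0,0,0.6],[0,0,0,-45,0,0,0],[0,-40,10,0,0,0,0],[0,-45,10,0,0,0,0],[0,-45,10,0,0,0,0],[0,-45,10,0,0,0,0],[0,-45,10,0,0,0,0],[0,-45,10,0,0,0,0]],
  ],
)

```text
clock: 24.15
ee_pos: [0.5058, -0.2721, 0.3348]
tool_rot: [0.813, 0.582, 0.0, 0.0]
contact_force: [1.5, -0.4, -1.0]
opening: 0.0003
finger_force: 0.0
```

Call:
jog_arm(
  rows=[
    [[0,-45,10,0,0,0,0],[0,-45,10,0,0,0,0],[0,-45,4,0,0,0,0],[0,0,0,0,0,0,0],[0,0,0,0,0,0,0],[0,0,0,0,0,0,0]],
  ],
)

```text
clock: 24.75
ee_pos: [0.4868, -0.4041, 0.3345]
tool_rot: [0.813, 0.583, 0.0, -0.0]
contact_force: [0.3, 0.0, 0.9]
opening: 0.0005
finger_force: 0.0
```

```bash
python3 - <<'E'
from p import *
plan([*case(0,-.125),.218],-18.1); s=bot.state();print(s["contact_force"])
E
```

```text
from [ 486.8 -404.1  334.5] -18.72 to [ 491.9 -398.8  218. ] -18.1 | turn z -0.62 shift after [  6.6   3.2 116.5]
[0.34297837 0.02900604 0.86025998]
```

Call:
jog_arm(
  rows=[
    [[0,0,3,30,0,0,-0.6],[0,0,0,40,0,0,0],[0,0,0,40,0,0,0],[0,0,0,6,0,0,0],[0,15,0,0,0,0,0],[0,15,0,0,0,0,0],[0,8,0,0,0,0,0],[0,10,0,-1,0,0,0]],
  ],
)

```text
clock: 25.55
ee_pos: [0.5061, -0.3594, 0.2213]
tool_rot: [0.809, 0.587, 0.0, 0.002]
contact_force: [-0.1, -3.4, -0.8]
opening: 0.0006
finger_force: 1.4
```

```bash
python3 - <<'E'
from p import *
plan([*case(0,-.054),.216],-18.1); s=bot.state();print(s["contact_force"])
E
```

```text
from [ 506.1 -359.4  221.3] -18.05 to [ 513.9 -331.3  216. ] -18.1 | turn z 0.05 shift after [29.1 -1.3  5.3]
[-0.10336707 -3.40315551 -0.82517099]
```

Call:
jog_arm(
  rows=[
    [[0,15,0,2,0,0,0],[0,15,0,3,0,0,0],[0,14,0,4.5,0,0,0],[0,14,0,6,0,0,0],[0,12.5,0,8,0,0,0],[0,12,0,9.5,0,0,0],[0,0,0,0,0,0,0]],
  ],
)

```text
clock: 26.25
ee_pos: [0.5305, -0.2778, 0.1842]
tool_rot: [0.809, 0.588, -0.0, -0.002]
contact_force: [-0.3, -0.6, -1.1]
opening: 0.0005
finger_force: 0.0
```

```bash
python3 - <<'E'
from p import *
plan([*case(0,-.0015),.188],-18.1); s=bot.state();print(s["contact_force"])
E
```

```text
from [ 530.5 -277.8  184.2] -17.92 to [ 530.2 -281.4  188. ] -18.1 | turn z 0.18 shift after [-3.6  0.9 -3.8]
[-0.31823857 -0.58111614 -1.09730712]
```

Call:
jog_arm(
  rows=[
    [[0,8,0,8,0,0,0],[0,8,0,10,0,0,0],[0,5,0,9,0,0,0],[0,4,0,9,0,0,0],[0,3,0,10,0,0,0],[0,2,0,9,0,0,0],[0,0,0,0,0,0,0]],
  ],
)

```text
clock: 26.95
ee_pos: [0.5393, -0.2519, 0.13]
tool_rot: [0.809, 0.587, -0.001, -0.001]
contact_force: [-0.0, 0.7, -0.1]
opening: 0.0007
finger_force: 0.0
```

```bash
python3 - <<'E'
from p import *
from h import *
plan([*case(0,.05),.108],-18.1); s=bot.state();print(s["contact_force"])
s=cap("scene");crop(s,100,90,180,180,3.3,"pics/l1.png")
E
```

```text
from [ 539.3 -251.9  130. ] -18.07 to [ 546.2 -232.5  108. ] -18.1 | turn z 0.03 shift after [20.6  0.6 22. ]
[-0.03717116  0.66480607 -0.10038417]
```

View pics/l1.png

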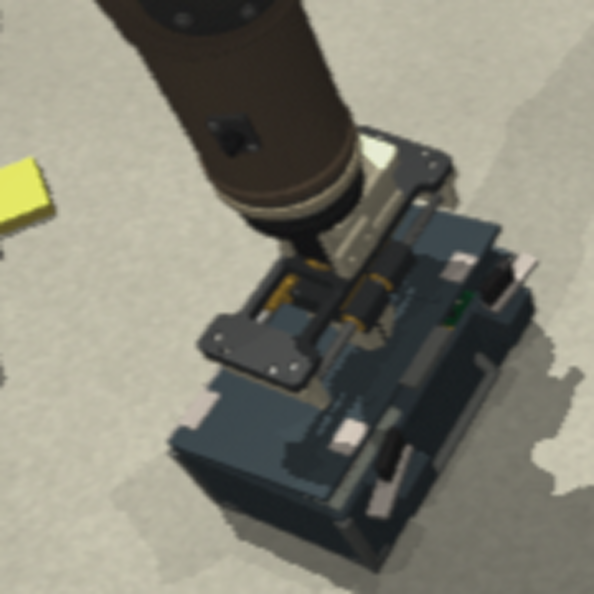

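The lid follows and is now slightly ajar. I'll move toward its free edge and press down.

Call:
jog_arm(
  rows=[
    [[0,25,0,0,0,0,0],[0,0,0,8,0,0,0],[0,0,0,7,0,0,0],[0,0,0,5,0,0,0],[0,0,0,3,0,0,0],[0,0,0,0,0,0,0]],
  ],
)

```text
clock: 27.6
ee_pos: [0.547, -0.2298, 0.1085]
tool_rot: [0.81, 0.587, -0.0, -0.0]
contact_force: [-0.3, -0.3, -0.1]
opening: 0.0005
finger_force: 0.0
```

Call:
jog_arm(
  rows=[
    [[0,0,0,1,0,0,0],[0,0,0,1,0,0,0],[0,0,0,1,0,0,0],[0,0,0,0,0,0,0],[0,0,0,0,0,0,0]],
  ],
)

```text
clock: 28.1
ee_pos: [0.5473, -0.2299, 0.1079]
tool_rot: [0.81, 0.587, 0.001, 0.0]
contact_force: [-10.5, 5.7, 29.5]
opening: 0.0004
finger_force: 14.7
```

The lid is down (tip at 107.9 mm, firm contact). Next is the near turnbutton.

Call:
jog_arm(
  rows=[
    [[0,0,0,-20,0,0,0],[20,0,0,-40,0,0,0],[30,0,0,-30,0,0,8.5],[30,0,0,0,0,0,8.5],[30,0,0,0,0,0,8.5],[30,0,0,0,0,0,8.5],[30,0,0,0,0,0,8.5],[30,0,0,0,0,0,8.5]],
  ],
)

```text
clock: 28.9
ee_pos: [0.5474, -0.2294, 0.1956]
tool_rot: [0.984, 0.178, 0.0, 0.0]
contact_force: [0.5, -0.5, 0.1]
opening: 0.0298
finger_force: 0.0
```

Call:
jog_arm(
  rows=[
    [[30,0,0,0,0,0,8.5],[30,0,0,0,0,0,8.5],[30,0,0,0,0,0,8.5],[30,0,0,0,0,0,8.5],[30,0,0,0,0,0,5],[30,0,0,0,0,0,0],[30,0,0,0,0,0,0]],
  ],
)

```text
clock: 29.6
ee_pos: [0.5474, -0.2293, 0.1954]
tool_rot: [0.988, -0.156, -0.0, 0.0]
contact_force: [0.0, -0.5, -0.5]
opening: 0.0297
finger_force: 0.0
```

```bash
python3 - <<'E'
from p import *
from h import *
print(bot.state()["joint_positions"])
plan([*case(-.075,.089),.124],-108.1)
t=cap("top");s=cap("scene")
im=np.zeros((400,800,3),np.uint8);im[:,:400]=cv2.resize(t["color"][150:270,360:480],(400,400),interpolation=2);im[:,400:]=cv2.resize(s["color"][140:270,150:280],(400,400),interpolation=2)
cv2.imwrite("pics/w.png",im[:,:,::-1])
E
```

```text
[-0.42597275  0.66654954  1.20199876  1.75135505 -0.66599854  1.20196831
 -0.92036515]
from [ 547.4 -229.3  195.4] -107.96 to [ 487.1 -172.1  124. ] -108.1 | turn z 0.14 shift after [-75.1 -35.6  71.4]
```

View pics/w.png

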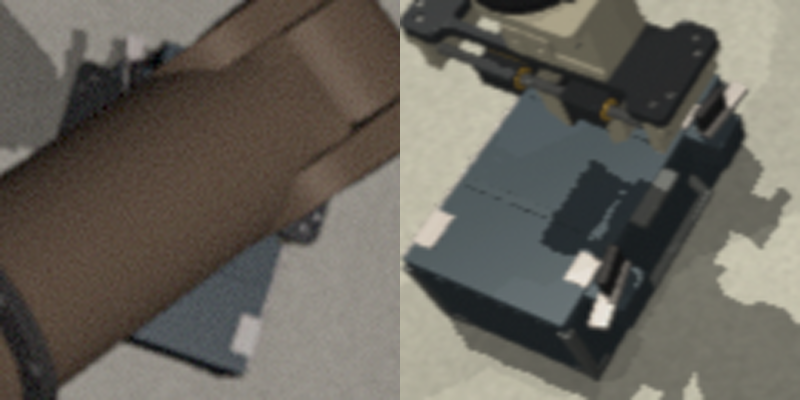

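The lid is shut flat. The bar tips are at scene px ~(260,171) for near and (215,242) for far. I'll check their angles.

```bash
python3 - <<'E'
from p import *
from h import *
s=cap("scene")
t=cap("top")
T=lambda p:np.array(p,float)/4.8+[365,150]-.5+.5/4.8
a=np.radians(A);Rc=np.array([[np.cos(a),-np.sin(a)],[np.sin(a),np.cos(a)]])
for n,c,uv,sx in(("near s",s,(260.5,170.5),-1),("far s",s,(215,242),1),("near t",t,T((66,412)),-1),("far t",t,T((172,66)),1)):
    l=Rc.T@(plane(c,[uv],.119)[0,:2]-C)-[sx*.075,.089]; print(n,(l*1e3).round(1),"from -y toward end:",np.degrees(np.arctan2(sx*l[0],-l[1])).round(1))
E
```

```text
near s [-27.7  11.4] from -y toward end: 112.4
far s [29.9  6.8] from -y toward end: 102.9
near t [-25.5   1.2] from -y toward end: 92.6
far t [31.   4.1] from -y toward end: 97.5
```

Call:
jog_arm(
  rows=[
    [[30,-25,-12,0,0,0,0],[30,-25,-12,0,0,0,0],[30,-25,-11.6,0,0,0,0],[30,0,0,0,0,0,8],[30,0,0,0,0,0,0],[30,0,0,0,0,0,0]],
  ],
)

```text
clock: 30.4
ee_pos: [0.4878, -0.172, 0.1958]
tool_rot: [0.975, -0.224, 0.0, 0.0]
contact_force: [-0.2, -0.2, 0.7]
opening: 0.0299
finger_force: 0.0
```

```bash
python3 - <<'E'
from p import *
from h import *
print(bot.state()["joint_positions"])
plan([*case(-.075,.089),.124],-116)
t=cap("top");s=cap("scene")
im=np.zeros((400,800,3),np.uint8);im[:,:400]=cv2.resize(t["color"][170:290,330:450],(400,400),interpolation=2);im[:,400:]=cv2.resize(s["color"][120:220,210:310],(400,400),interpolation=2)
cv2.imwrite("pics/w2.png",im[:,:,::-1])
E
```

```text
[-0.62208331  0.54777695  1.27692716  1.93464275 -0.59064329  1.1092698
 -1.12414434]
from [ 487.8 -172.   195.8] -115.85 to [ 487.1 -172.1  124. ] -116 | turn z 0.15 shift after [-0.6  0.4 71.8]
```

View pics/w2.png

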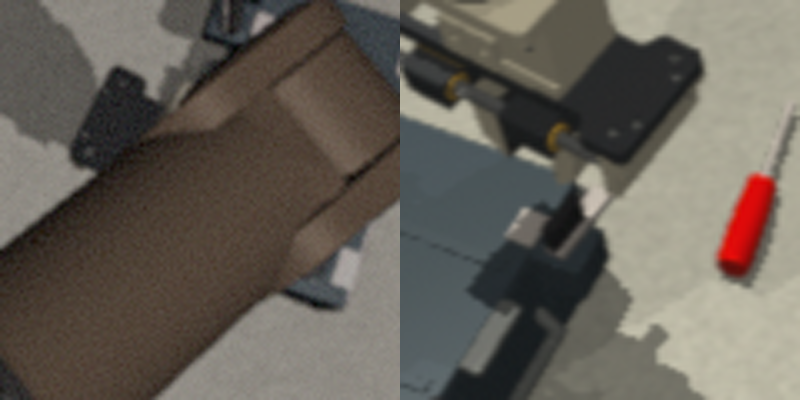

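The gripper is above the near wing, which lies along the edge. I'll descend.

Call:
jog_arm(
  rows=[
    [[30,0,0,15,0,0,0],[30,0,0,15,0,0,0]],
  ],
)

```text
clock: 30.7
ee_pos: [0.4876, -0.172, 0.1644]
tool_rot: [0.974, -0.225, 0.0, 0.0]
contact_force: [-0.3, 0.2, -0.1]
opening: 0.0299
finger_force: 0.0
```

```bash
python3 - <<'E'
from p import *
print(bot.state()["joint_positions"])
plan([*case(-.075,.089),.124],-116)
E
```

```text
[-0.58597182  0.58002859  1.2284786   1.97241993 -0.63702138  1.05107311
 -1.09109445]
from [ 487.6 -172.   164.4] -116.03 to [ 487.1 -172.1  124. ] -116 | turn z -0.03 shift after [-0.4  0.3 40.4]
```

Call:
jog_arm(
  rows=[
    [[30,0,0,15,0,0,0],[30,0,0,15,0,0,0],[30,0,0,10,0,0,0],[30,0,0,0,0,0,0],[5,0,0,0,0,0,0],[5,0,0,0,0,0,0],[5,0,0,0,0,0,0],[5,0,0,0,0,0,0]],
  ],
)

```text
clock: 31.5
ee_pos: [0.4877, -0.172, 0.126]
tool_rot: [0.974, -0.226, 0.001, 0.0]
contact_force: [-1.2, -0.2, 2.0]
opening: 0.0091
finger_force: 30.0
```

```bash
python3 - <<'E'
from p import *
s=bot.state();print(s["joint_positions"],s["opening"],s["finger_force"],s["contact_force"],s["wrist_torque"])
E
```

```text
[-0.54008199  0.62175314  1.16435137  2.01313387 -0.70008003  0.98035504
 -1.04441858] 0.009058426151211569 29.995930194854736 [-1.19632721 -0.20942838  2.02335293] [-0.17653347  0.31930437  0.02082603]
```

Call:
jog_arm(
  rows=[
    [[5,0,0,0,0,0,-7],[5,0,0,0,0,0,-7],[5,0,0,0,0,0,-7],[5,0,0,0,0,0,-7],[5,0,0,0,0,0,-7],[5,0,0,0,0,0,-7],[5,0,0,0,0,0,-7],[5,0,0,0,0,0,-7]],
  ],
)

```text
clock: 32.3
ee_pos: [0.4877, -0.1724, 0.126]
tool_rot: [0.966, 0.26, 0.0, 0.001]
contact_force: [0.8, -2.7, -0.3]
opening: 0.0089
finger_force: 30.0
```

Call:
jog_arm(
  rows=[
    [[5,0,0,0,0,0,-7],[5,0,0,0,0,0,-7],[5,0,0,0,0,0,-7],[5,0,0,0,0,0,-7],[5,0,0,0,0,0,-6],[5,0,0,0,0,0,-5],[5,0,0,0,0,0,-2],[5,0,0,0,0,0,0]],
  ],
)

```text
clock: 33.1
ee_pos: [0.488, -0.1726, 0.126]
tool_rot: [0.815, 0.58, 0.0, 0.001]
contact_force: [1.3, -3.4, 1.1]
opening: 0.0085
finger_force: 30.0
```

```bash
python3 - <<'E'
from p import *
s=bot.state();print(s["joint_positions"],s["opening"],s["contact_force"],s["wrist_torque"]);plan([*case(-.075,.089),.124],-18.1)
E
```

```text
[-0.26734872  0.43105328  0.68106994  1.99573274 -0.36262262  0.83434292
  0.28203559] 0.008540066261362094 [ 1.31022933 -3.38353472  1.14338342] [-0.8993269  -0.30238668  0.00838558]
from [ 488.  -172.6  126. ] -19.15 to [ 487.1 -172.1  124. ] -18.1 | turn z -1.05 shift after [ 0.2 -1.   2. ]
```

Call:
jog_arm(
  rows=[
    [[5,0,0,0,0,0,-3],[5,0,0,0,0,0,-1.5],[5,0,0,0,0,0,0],[30,0,0,0,0,0,0],[30,0,0,0,0,0,0],[30,0,0,-20,0,0,0],[30,0,0,-50,0,0,0],[30,0,0,0,0,0,0]],
  ],
)

```text
clock: 33.9
ee_pos: [0.4893, -0.1724, 0.1998]
tool_rot: [0.791, 0.611, 0.002, 0.002]
contact_force: [-0.1, -0.0, -0.6]
opening: 0.0301
finger_force: 0.0
```

Call:
jog_arm(
  rows=[
    [[30,0,35,0,0,0,0],[30,0,40,0,0,0,0],[30,0,40,0,0,0,0],[30,0,35,0,0,0,0],[30,0,0,0,0,0,-8.5],[30,0,0,0,0,0,-8.5],[30,0,0,0,0,0,-8.5],[30,0,0,0,0,0,-8.5]],
  ],
)

```text
clock: 34.7
ee_pos: [0.6319, -0.2084, 0.1944]
tool_rot: [0.575, 0.818, -0.0, -0.001]
contact_force: [0.1, -0.8, 0.2]
opening: 0.0301
finger_force: 0.0
```

Call:
jog_arm(
  rows=[
    [[30,0,0,0,0,0,-8.5],[30,0,0,0,0,0,-8.5],[30,0,0,0,0,0,-8.5],[30,0,0,0,0,0,-8.5],[30,0,0,0,0,0,-8.5],[30,0,0,0,0,0,-8.5],[30,0,0,0,0,0,-8.5],[30,0,0,0,0,0,0]],
  ],
)

```text
clock: 35.5
ee_pos: [0.6319, -0.2088, 0.1948]
tool_rot: [0.095, 0.995, 0.001, -0.001]
contact_force: [-0.4, -0.0, 0.6]
opening: 0.0301
finger_force: 0.0
```

```bash
python3 - <<'E'
from p import *
from h import *
s=bot.state();print(s["joint_positions"],s["opening"],s["contact_force"]);plan([*case(.075,.089),.125],80)
t=cap("top");s=cap("scene")
im=np.zeros((400,800,3),np.uint8);im[:,:400]=cv2.resize(t["color"][150:270,360:480],(400,400),interpolation=2);im[:,400:]=cv2.resize(s["color"][140:270,150:280],(400,400),interpolation=2)
cv2.imwrite("pics/w3.png",im[:,:,::-1])
E
```

```text
[ 0.08184966  0.5307944   0.24607501  1.51701509 -0.13884564  1.11299298
  1.73700526] 0.030082731536036533 [-0.3546172  -0.0187051   0.57639748]
from [ 631.9 -208.8  194.8] 79.06 to [ 629.6 -218.7  125. ] 80 | turn z -0.94 shift after [  0.5 -10.2  69.8]
```

View pics/w3.png

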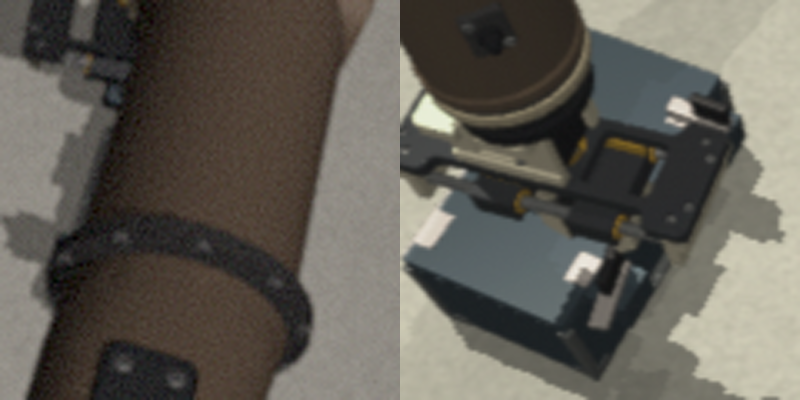

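The near bar now lies across the lid (crop px ~(680,110)). I've gone over the picture limit (17 viewed against 14), so I'll use numbers only from here.

Call:
jog_arm(
  rows=[
    [[30,0.5,-10,0,0,0,-1],[30,0,0,30,0,0,0],[30,0,0,20,0,0,0],[30,0,0,12,0,0,0],[30,0,0,7,0,0,0],[30,0,0,0,0,0,0],[30,0,0,0,0,0,0]],
  ],
)

```text
clock: 36.3
ee_pos: [0.6306, -0.2193, 0.1273]
tool_rot: [0.088, 0.996, -0.0, 0.001]
contact_force: [0.5, -0.2, 0.1]
opening: 0.03
finger_force: 0.0
```

Call:
jog_arm(
  rows=[
    [[5,0,0,0,0,0,0],[5,0,0,0,0,0,0],[5,0,0,0,0,0,0],[5,0,0,0,0,0,0]],
  ],
)

```text
clock: 36.7
ee_pos: [0.6304, -0.2193, 0.127]
tool_rot: [0.088, 0.996, 0.0, 0.0]
contact_force: [0.9, -0.8, 2.1]
opening: 0.0089
finger_force: 29.9
```

```bash
python3 - <<'E'
from p import *
s=bot.state();print(s["joint_positions"],s["opening"],s["contact_force"],s["wrist_torque"]);plan([*case(.075,.089),.125],-18.1)
E
```

```text
[ 0.10830644  0.59402433  0.22870045  1.58699039 -0.15392703  0.97742753
  1.77997821] 0.008929157305892102 [ 0.9104178  -0.79024789  2.08827457] [0.09396872 0.02410582 0.0243419 ]
from [ 630.4 -219.3  127. ] 79.91 to [ 629.6 -218.7  125. ] -18.1 | turn z -81.99 shift after [-0.3  0.9  2. ]
```

Call:
jog_arm(
  rows=[
    [[5,0,0,0,0,0,7],[5,0,0,0,0,0,7],[5,0,0,0,0,0,7],[5,0,0,0,0,0,7],[5,0,0,0,0,0,7],[5,0,0,0,0,0,7],[5,0,0,0,0,0,7],[5,0,0,0,0,0,7]],
  ],
)

```text
clock: 37.5
ee_pos: [0.6305, -0.2192, 0.127]
tool_rot: [0.547, 0.837, 0.0, 0.0]
contact_force: [0.7, 0.1, 1.8]
opening: 0.0088
finger_force: 29.8
```

Call:
jog_arm(
  rows=[
    [[5,0,0,0,0,0,7],[5,0,0,0,0,0,7],[5,0,0,0,0,0,7],[5,0,0,0,0,0,7],[5,0,0,0,0,0,7],[5,0,0,0,0,0,6],[5,0,0,0,0,0,1],[5,0,0,0,0,0,0]],
  ],
)

```text
clock: 38.3
ee_pos: [0.6306, -0.2192, 0.127]
tool_rot: [0.809, 0.588, 0.0, 0.0]
contact_force: [0.4, 0.5, 4.5]
opening: 0.0085
finger_force: 29.9
```

```bash
python3 - <<'E'
from p import *
s=bot.state();print(s["joint_positions"],s["opening"],s["contact_force"],s["wrist_torque"]);plan([*case(.075,.089),.125],-18.1)
E
```

```text
[-0.16516333  0.66784492  0.68465824  1.61241141 -0.47392194  1.03239754
  0.34820638] 0.008454768036745422 [0.37920545 0.47214968 4.46731833] [ 0.03990229  0.05255874 -0.0058423 ]
from [ 630.6 -219.2  127. ] -17.96 to [ 629.6 -218.7  125. ] -18.1 | turn z 0.14 shift after [ 0.1 -1.1  2. ]
```

Call:
jog_arm(
  rows=[
    [[5,0,0,0,0,0,2],[5,0,0,0,0,0,2],[5,0,0,0,0,0,0],[30,0,0,0,0,0,0],[30,0,0,0,0,0,0],[30,0,0,-20,0,0,0],[30,0,0,-50,0,0,0],[30,0,0,-50,0,0,0]],
  ],
)

```text
clock: 39.1
ee_pos: [0.629, -0.219, 0.2466]
tool_rot: [0.83, 0.558, -0.001, -0.001]
contact_force: [2.2, 0.4, 0.3]
opening: 0.0299
finger_force: 0.0
```

Call:
jog_arm(
  rows=[
    [[30,40,0,0,0,0,0],[30,40,0,0,0,0,0],[30,40,0,0,0,0,0],[30,40,0,0,0,0,0],[30,40,0,0,0,0,0],[30,40,0,0,0,0,0],[30,40,0,0,0,0,0],[30,0,0,0,0,0,0]],
  ],
)

```text
clock: 39.9
ee_pos: [0.7365, 0.0489, 0.2445]
tool_rot: [0.827, 0.562, 0.0, -0.002]
contact_force: [-0.2, 0.6, -0.2]
opening: 0.0302
finger_force: 0.0
```

```bash
python3 - <<'E'
from p import *
from h import *
a=np.radians(A);Rc=np.array([[np.cos(a),-np.sin(a)],[np.sin(a),np.cos(a)]])
for n in("top","scene"):
    c=cap(n);g=cv2.cvtColor(c["color"],cv2.COLOR_RGB2HSV);g[:,:,1]=0
    g=cv2.cvtColor(c["color"],cv2.COLOR_RGB2GRAY)
    # sample brightness along each bar, over the lid (case y 49..65) at bar-top height, and along the old open direction
    for sx in(-1,1):
        for th in (0,8,15,90,100):
            v=[]
            for r in (.022,.028,.034):
                l=np.array([sx*.075+sx*r*np.sin(np.radians(th)),.089-r*np.cos(np.radians(th))])
                u=proj(c,[[*(C+Rc@l),.119]])[0].round().astype(int);v.append(int(g[u[1],u[0]]))
            print(n,sx,th,v)
    for l in ([.05,.03],[0,.05],[0,0]):
        u=proj(c,[[*(C+Rc@l),.108]])[0].round().astype(int);print(n,"lid",g[u[1],u[0]])
E
```

```text
top -1 0 [145, 168, 170]
top -1 8 [168, 167, 158]
top -1 15 [153, 148, 155]
top -1 90 [69, 93, 94]
top -1 100 [76, 95, 91]
top 1 0 [154, 164, 162]
top 1 8 [129, 158, 161]
top 1 15 [135, 146, 138]
top 1 90 [87, 84, 114]
top 1 100 [88, 85, 123]
top lid 71
top lid 78
top lid 75
scene -1 0 [217, 220, 218]
scene -1 8 [147, 208, 212]
scene -1 15 [98, 104, 115]
scene -1 90 [47, 81, 194]
scene -1 100 [119, 193, 199]
scene 1 0 [158, 228, 227]
scene 1 8 [227, 230, 227]
scene 1 15 [225, 149, 132]
scene 1 90 [49, 33, 31]
scene 1 100 [80, 33, 29]
scene lid 105
scene lid 104
scene lid 98
```

```bash
python3 - <<'E'
from p import *
from h import *
a=np.radians(A);Rc=np.array([[np.cos(a),-np.sin(a)],[np.sin(a),np.cos(a)]])
c=cap("scene");g=cv2.cvtColor(c["color"],cv2.COLOR_RGB2GRAY)
for sx in(-1,1):
    p=np.array([sx*.075,.089])
    for n,d in (("y",(0,1)),("x",(1,0))):
        print(sx,n,[int(g[tuple(proj(c,[[*(C+Rc@(p+np.array(d)*r)),.138]])[0].round().astype(int)[::-1])]) for r in (-.013,-.009,0,.009,.013)])
    # bar width profile across x at y=.054, bar top
    print("prof",[int(g[tuple(proj(c,[[*(C+Rc@(p+[q,-.033])),.119]])[0].round().astype(int)[::-1])]) for q in np.arange(-.02,.021,.004)])
E
```

```text
-1 y [68, 74, 71, 63, 56]
-1 x [40, 34, 71, 22, 101]
prof [96, 95, 96, 115, 213, 218, 220, 110, 102, 145, 100]
1 y [72, 73, 78, 80, 69]
1 x [34, 37, 78, 47, 100]
prof [106, 111, 111, 123, 226, 227, 230, 161, 193, 175, 115]
```

Both fins now run along case y, and each bar shows a bright stripe about 14 mm wide centred at the pivot's x. I'll hand in.

```bash
python3 -c "
from rig import bot
print(bot.hand_in())"
```

```text
the job is handed in; nothing more can be done
None
```

I handed the job in at about 40 s: both boards are in case slots, the one box is flat in the pocket, the lid is shut and both turnbuttons are across it. The hand-in gave no verdict, I viewed 17 pictures against the limit of 14, and I gripped the box across its 76 mm side, not its 56 mm width, so the gripper body would clear the wing and lid.

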